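# Pack a stage kit: steel at the bottom, plastic cover on top

### The job

Pack the three parts from the sloped stand into the grey tote for transport, with the weight at the bottom: the steel carriage and the stepper motor each flat on the tote's floor, and only then the light blue cover lying level on top, resting on both of them, so that nothing stands above the rim. Keep every part the same way up as it stands on the stand and set it down rather than dropping it, and leave the wrench, the grease can and the bearing where they are.

Things in the scene. Friction and masses are not known exactly. Their poses are not given: they have to be found in the camera images.
- stand: Fixed aluminium stand with a cream panel, 345 mm wide (y), sloping up 35 degrees for 200 mm towards its +x, away from the robot; z up. Origin: on the bench at mid-width, below the corner of panel and front lip, which is 35 mm up (panel's top edge 150 mm, lip 14 mm proud of the panel). The 3 parts lie on it in any order, 105 mm apart along y, lower ends against the lip, pitched 35 degrees.
- carriage_mid (a point): Linear-guide carriage: heavy steel block (0.7 to 0.9 kg), green plastic end caps, 98 mm long (its x), 60 wide (y), 42 high (z); a rail slot 29 mm wide, 22 deep runs along its underside. The point is its centre, half-way up. On the stand its x points up the slope, its z square out of the panel.
- motor_mid (a point): Stepper motor lying on its side: square black body, aluminium end plates (0.45 to 0.55 kg), 60 mm long (its x), 42 wide (y), 42 high (z), and a 5 mm thick steel shaft 24 mm long out of the middle of its +x end. The point is the centre of the square body without shaft. On the stand its x (shaft) points up the slope, its z square out of the panel.
- cover_mid (a point): Light blue plastic machine cover (0.07 to 0.09 kg), a hollow box 160 mm long (its x), 56 wide (y), 28 high (z), closed on top; flanges turned in below leave a slot only 20 mm wide, so it rests on things as on a flat base. The point is its centre, half-way up. On the stand its x points up the slope, its z square out of the panel.
- tote: Fixed open grey plastic tote, inside 250 mm long (its x), 150 wide (y), 78 deep; walls 5 mm, rim reaching 13 mm outwards from the inside faces. Origin: centre of its underside on the bench; floor 5 mm and rim 83 mm above it; z up. Carriage and motor fit in end to end, with the cover on top across both.
- wrench_spot (a point): Bystander: steel open-ended wrench 180 mm long lying on the grey mat to the right of the tote; leave it. The point is its origin, at mid-length.
- grease_spot (a point): Bystander: grease can with a red band, 66 mm in diameter and 100 mm high, standing on the bench beyond the tote and the stand; leave it. The point is its centre.
- bearing_spot (a point): Bystander: steel ball bearing, 62 mm in diameter and 16 mm high, lying on the bench in front of the left end of the stand; leave it. The point is its centre.
- light_bar (a point): Centre of the stand's fixed LED light bar: an aluminium bar 22 x 22 mm in section and 405 mm long (along the stand's y) over the parts, its underside 225 mm above the bench and its front face 50 mm from the stand's origin along its +x, on two arms from posts at the stand's rear corners. A gripper held upright over the longer parts hits it; one square to the panel passes in front of it.
There are look-alikes about, which are no part of the job. What is shaped like the part that bears motor_mid but orange or purple is not meant.

How it is judged (in metres and radians):
On the way, in this order (a step that is already met when the one before it is completed fails the run):
1. the carriage and the motor both lie flat on the tote's floor, let go (z of carriage_mid in the frame of tote between 0.021 and 0.031 m and x of carriage_mid in the frame of tote between -0.125 and 0.125 m and y of carriage_mid in the frame of tote between -0.075 and 0.075 m and angle between each of carriage_mid, motor_mid's own z axis and vertical below 0.1 rad and z of motor_mid in the frame of tote between 0.021 and 0.031 m and x of motor_mid in the frame of tote between -0.125 and 0.125 m and y of motor_mid in the frame of tote between -0.075 and 0.075 m and linear speed of each of carriage, motor below 0.02 m/s and contact force between the fingers and carriage below 0.05 N and contact force between the fingers and motor below 0.05 N), for 0.2 s.
2. the cover lies level on both of them, let go (z of carriage_mid in the frame of tote between 0.021 and 0.031 m and x of carriage_mid in the frame of tote between -0.125 and 0.125 m and y of carriage_mid in the frame of tote between -0.075 and 0.075 m and angle between each of carriage_mid, motor_mid, cover_mid's own z axis and vertical below 0.1 rad and z of motor_mid in the frame of tote between 0.021 and 0.031 m and x of motor_mid in the frame of tote between -0.125 and 0.125 m and y of motor_mid in the frame of tote between -0.075 and 0.075 m and z of cover_mid in the frame of tote between 0.056 and 0.066 m and x of cover_mid in the frame of tote between -0.125 and 0.125 m and y of cover_mid in the frame of tote between -0.075 and 0.075 m and contact force between cover and carriage above 0.03 N and contact force between cover and motor above 0.03 N and linear speed of cover below 0.02 m/s and contact force between the fingers and cover below 0.05 N), for 0.2 s.
At the end, for the whole second after the job is handed in: Carriage and motor in the tote flat on its floor and the cover in it on top, touching both: each centre within 5 mm of its resting height, each less than 0.1 rad from upright; all let go and at rest (all of step 2 and linear speed of each of carriage, motor below 0.02 m/s and contact force between the fingers and carriage below 0.05 N and contact force between the fingers and motor below 0.05 N).
It fails at once if the linear carriage is dropped: it moves faster than 0.6 m/s while the fingers do not hold it (a fall of about 20 mm) (contact force between the fingers and carriage below 0.05 N and linear speed of carriage above 0.6 m/s).
It fails at once if the stepper motor is dropped: it moves faster than 0.6 m/s while the fingers do not hold it (a fall of about 20 mm) (contact force between the fingers and motor below 0.05 N and linear speed of motor above 0.6 m/s).
It fails at once if the blue cover is dropped: it moves faster than 0.6 m/s while the fingers do not hold it (a fall of about 20 mm) (contact force between the fingers and cover below 0.05 N and linear speed of cover above 0.6 m/s).
It fails at once if the wrench, the grease can or the bearing is moved by more than 20 mm (distance of any of wrench_spot, grease_spot, bearing_spot from where it was at the start of the episode above 0.02 m).
It also fails if it takes over 70 s, if anything falls off the work surface, if the arm or the gripper's body presses on something with over 40 N, if the wrist force passes 120 N, or if a joint passes its speed limit or range.

### The arm

A 6-joint arm with a two-finger parallel gripper is mounted at the origin on the work surface. World frame = base frame: x ahead of the robot, y to its left, z up, the work surface at z = 0. Lengths are in mm, angles in rad, forces in N, time in s.
With the tool pointing down it reaches from about 300 to 875 mm from the base axis. Payload 6.4 kg.
Tool frame: the origin (TCP) lies on the front face of the gripper's body, between the roots of the fingers; the fingertips stand 73 mm ahead of it and the grasp point (between the pads) lies 54 mm ahead of it (finger_overhang is the distance from the TCP to the fingertips, in mm); z points along the fingers, x is the direction in which the jaws open and shut, and the axes are right-handed (so a half turn about z gives the same grasp; the last joint's range is limited). The gripper opens to 85 mm and grips with 20 to 120 N. Pads are 22 mm wide; open, the fingers measure 114 mm over their backs; the gripper's body (76 mm by 85 mm) begins 54 mm behind the grasp point. The pads swing forward as they close: fully open they stand 13 mm farther back than shut.
Start: joints at [0.914, 0.181, 1.607, -0, 1.354, -0.206], TCP at [250.511, 517.577, 303.888] pointing down, gripper open.
Joint ranges: [-2.99, 2.99], [-0.89, 2.07], [0.3, 2.58], [-1.14, 4.28], [0, 2.63], [-3.12, 3.12]. Speed limits (rad/s): [2.57, 2.57, 3.01, 3.14, 3.14, 3.14].

### API

Orientations are given as a rotation vector (axis times angle).
In Python, from station import state, capture, hand_in, finger_overhang gives the robot as it stands.
- The arm moves only by the shell command python3 -m pendant 'ROWS'. ROWS is a JSON object of lists of equal length, an entry for each row: "offset": the shift along the tool's x, y, z in mm, a list of three; "rot": the turn, a rotation vector about the tool's x, y, z in rad, a list of three; "claw": the opening, from 0 (shut) to 1 (fully open). A call has 1 to 10 rows; each row shifts and turns the commanded pose from where the row before left it, along the tool's axes as they then stand; what a row does not reach is not made up. A row lasts 1/12 s, in which the tool goes at most 41.7 mm and 7.16 degrees, less where a joint would pass 70% of its speed; a pose out of reach is approached as far as the arm can. A call with a gripper value outside its range is refused whole. The fingers move at their own pace and stop on an object; the grip force is fixed at half the most. Time passes only in rows, so rows that do not move let the fingers close. It gives the time, the measured TCP pose, the force and the opening at its end, in the units of the state.
- state(): the state, without advancing time (a new reading comes with each control period).
- capture(name): name is "scene" or "side" or "wrist"; returns a dict with "color" (480x640x3 uint8, red, green, blue), "vertical_fov" (degrees; the focal length in pixels is half the picture's height over the tangent of half this angle, whatever the lens; pixels are square), "cx", "cy" (the principal point, pixels), "D" ([k1, k2, p1, p2, k3] as OpenCV has them; the pictures are not rectified), "cam_to_world" (4x4, takes a point from camera to world coordinates); the wrist camera has in their place "tool_from_camera" (4x4, takes a point from camera to tool coordinates, whose origin is the TCP and whose axes are the tool frame's). Camera axes: x right, y up, looking along -z (the intrinsics and any distortion apply to the point x, -y, -z); pixel columns grow to the right and rows downward; lengths in mm; the calibration is good to about 2 mm. A picture is of the moment at which its call begins: read the wrist's pose just before it. There is no depth.
- hand_in(): hands the job in, once; it reports no verdict.
The state is a dict: "time": time; "joints": joint angles; "joint_velocities": joint speeds; "joint_efforts": joint torques, N m; "ee_pos": TCP position; "tool_rot": TCP orientation; "contact_force": force on the tool from outside, world axes, zero at the start; "torque": the same for the moment, N m; "gripper_width": finger opening in mm.
Only numpy, scipy, OpenCV 4.12 (cv2) and the standard library are available. Lean on these libraries where they do the work, as an engineer would, in place of code of your own. Each camera call takes 0.05 s, during which the arm holds its last target. There are 200 camera calls.

## Working session

There is one attempt and no reset: what is moved stays moved. The work goes in short steps, Python scripts to look and compute and a shell command to move; the robot and the scene stay as the last step left them, time stands still between calls to the robot, and variables do not carry over. Pictures are saved under pics/ and viewed, about 8 in all and at most 12, crops included, and the job is handed in when it is done.

```bash
ls; mkdir -p pics
python3 - <<'E'
from station import *
import cv2,pickle
print(state(), finger_overhang if not callable(finger_overhang) else finger_overhang())
for n in("scene","side","wrist"):
    c=capture(n); pickle.dump(c,open(f"pics/{n}0.pkl","wb"))
    cv2.imwrite(f"pics/{n}0.png",c["color"][:,:,::-1])
    print({k:v for k,v in c.items() if k!="color"})
E
```

```text
pics
{'time': 0.0, 'joints': array([ 9.13693164e-01,  1.81549804e-01,  1.60801275e+00, -1.56600295e-05,
        1.35378278e+00, -2.06316307e-01]), 'joint_velocities': array([-0.00147327, -0.00052889,  0.00137386, -0.00098221,  0.00015792,
       -0.00036369]), 'joint_efforts': array([ 5.91601711e-04, -4.44868934e+01, -3.51339233e+01, -1.36635035e-04,
        8.86003923e-03, -4.07378468e-05]), 'ee_pos': array([250.24246142, 517.21695062, 302.97681351]), 'tool_rot': array([ 2.66119233e+00,  1.66845712e+00, -2.57386916e-03]), 'contact_force': array([ 0.88710753,  0.14630691, -0.10384922]), 'torque': array([ 0.00566917,  0.00354869, -0.05077439]), 'gripper_width': 85.38347683659835} 72.6
{'vertical_fov': 53.70579341999359, 'cx': 320.28919471067786, 'cy': 228.026795993252, 'D': array([-0.04370406,  0.        ,  0.        ,  0.        ,  0.        ]), 'cam_to_world': array([[-5.45079736e-02, -6.68707751e-01,  7.41524662e-01,
         1.47523131e+03],
       [ 9.98290687e-01, -5.21778096e-02,  2.63283174e-02,
        -3.07298085e+01],
       [ 2.10851827e-02,  7.41692268e-01,  6.70408827e-0
[... 456 characters left out ...]
+02],
       [-1.04793604e-02,  6.77641451e-01,  7.35317786e-01,
         1.02391586e+03],
       [ 0.00000000e+00,  0.00000000e+00,  0.00000000e+00,
         1.00000000e+00]])}
{'vertical_fov': 61.15910434830605, 'cx': 320.3139520795293, 'cy': 240.89162401600484, 'D': array([0.00180422, 0.        , 0.        , 0.        , 0.        ]), 'tool_from_camera': array([[ 9.99998702e-01,  1.46485313e-03,  6.71568417e-04,
         4.26991957e-01],
       [ 1.60069368e-03, -9.51039532e-01, -3.09065117e-01,
        -7.79596611e+01],
       [ 1.85953109e-04,  3.09065791e-01, -9.51040642e-01,
        -7.04414565e+01],
       [ 0.00000000e+00,  0.00000000e+00,  0.00000000e+00,
         1.00000000e+00]])}
```

View pics/scene0.png

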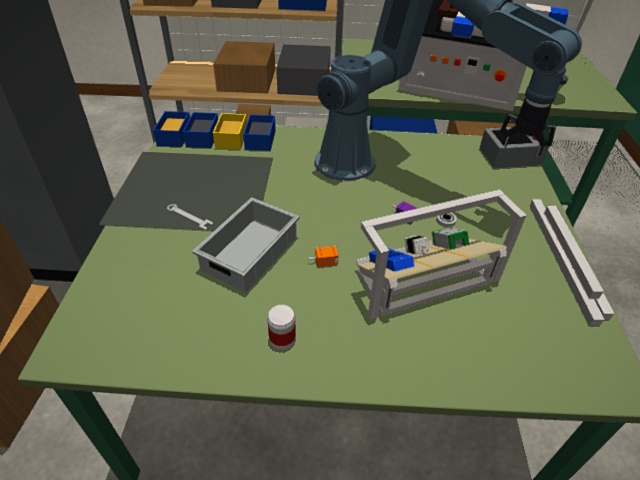

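View pics/side0.png

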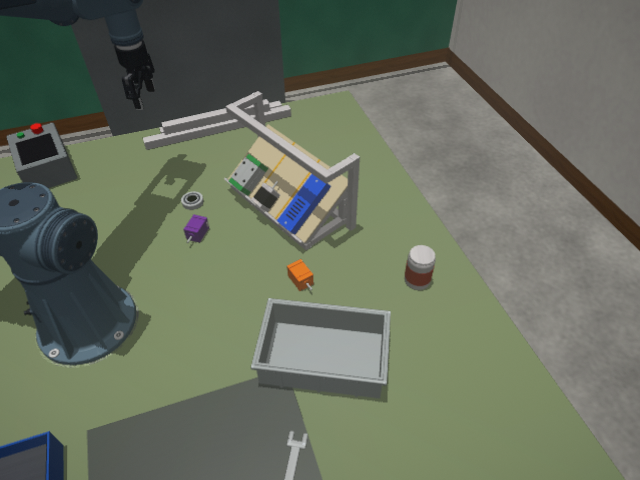

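Side view: the stand has the carriage (248,173), motor (267,193) and blue cover (303,203). The tote is at (322,345). Motor-shaped candidates are the black/aluminium one on the stand (267,193), the orange one (301,275) and the purple one (196,228). Black on the stand fits the description, and I'll confirm it in an enlarged crop.

Run:
```python
import cv2
a=cv2.imread("pics/side0.png"); s=cv2.imread("pics/scene0.png")
cv2.imwrite("pics/c1.png",cv2.resize(a[90:255,190:370],None,fx=3.6,fy=3.6,interpolation=cv2.INTER_CUBIC)) #180x165
t=cv2.resize(a[290:400,245:400],None,fx=5,fy=5,interpolation=cv2.INTER_CUBIC)
cv2.imwrite("pics/c2.png",t)
```

```text
(no output)
```

View pics/c1.png

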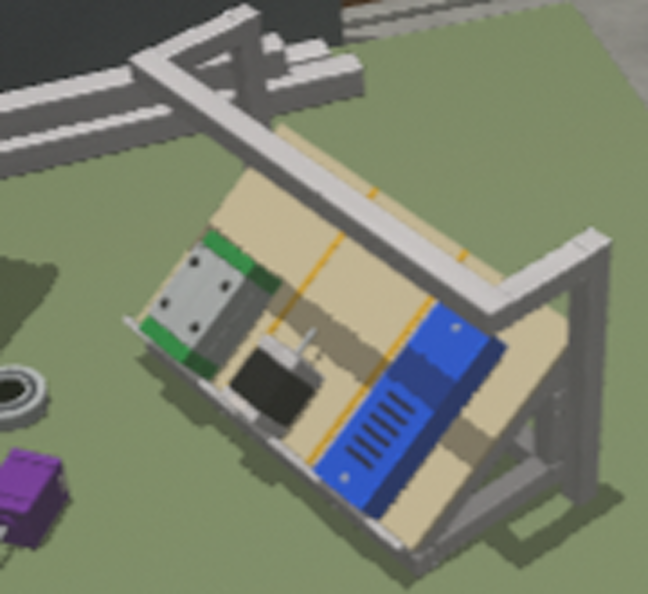

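View pics/c2.png

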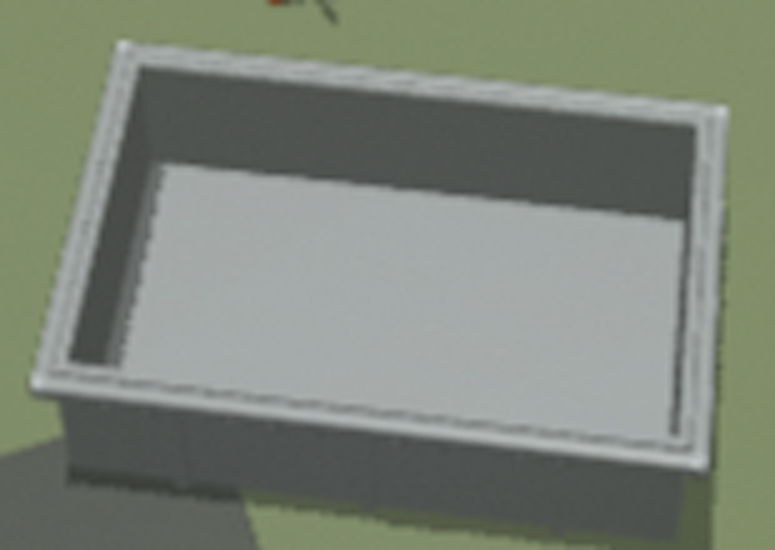

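```bash
cat > h.py <<'E'
import numpy as np,cv2,pickle
from scipy.optimize import least_squares
from scipy.spatial.transform import Rotation as R
def proj(c,P,M=None):
    M=c["cam_to_world"] if M is None else M
    W=np.linalg.inv(M); F=np.diag([1,-1,-1])
    f=240/np.tan(np.radians(c["vertical_fov"]/2)); K=np.array([[f,0,c["cx"]],[0,f,c["cy"]],[0,0,1]])
    return cv2.projectPoints(np.array(P,float).reshape(-1,3),cv2.Rodrigues(F@W[:3,:3])[0],F@W[:3,3],K,c["D"])[0][:,0]
def frame(v): # x,y,yaw ->fn
    return lambda P:np.array(P,float)@R.from_euler('z',v[2]).as_matrix().T+[v[0],v[1],0]
C,S=np.cos(np.radians(35)),np.sin(np.radians(35))
def slope(s,y,n): return [s*C-n*S,y,35+s*S+n*C]
def fit(c,P,px,x0):
    r=least_squares(lambda v:(proj(c,frame(v)(P))-px).ravel(),x0,x_scale=[1,1,.01]); return r.x,r.fun.reshape(-1,2)
E
python3 - <<'E'
from h import *
c=pickle.load(open("pics/side0.pkl","rb"))
uc=lambda p,k,o:(np.array(p)+.5)/k-.5+o
pt=uc([(120,42),(726,105),(706,470),(33,388),(138,66),(697,125),(68,362)],5,[245,290])
Pt=[(-138,88,83),(138,88,83),(138,-88,83),(-138,-88,83),(-125,75,83),(125,75,83),(-125,-75,83)]
v,r=fit(c,Pt,pt,[500,-150,0]);print("tote",v,r.round(1).tolist())
ps=uc([(315,468),(375,515),(507,343),(440,300),(210,232),(282,280),(210,375),(140,325),(570,318),(278,127)],3.6,[190,90])
P=[slope(0,-77,28),slope(0,-133,28),slope(160,-133,28),slope(160,-77,28),slope(98,135,42),slope(98,75,42),slope(0,75,42),slope(0,135,42),slope(200,-172.5,0),slope(200,172.5,0)]
v2,r=fit(c,P,ps,[500,150,0]);print("stand",v2,r.round(1).tolist())
f=frame(v2)
for n,q in dict(car=slope(49,105,21),mot=slope(30,0,21),cov=slope(80,-105,14),bar=[61,0,236]).items(): print(n,f([q])[0].round(1))
# overlay in scene cam to check
s=pickle.load(open("pics/scene0.pkl","rb"));im=s["color"][:,:,::-1].copy()
for p in np.r_[proj(s,frame(v)(Pt)),proj(s,f(P+[slope(0,0,42),slope(60,0,42),slope(60,-21,42),slope(60,21,42),slope(84,0,21)]))]: cv2.circle(im,tuple(int(round(q*8)) for q in p),8,(0,255,255),-1,shift=3)
cv2.imwrite("pics/ov.png",cv2.resize(im[180:330,180:540],None,fx=2.2,fy=2.2,interpolation=cv2.INTER_CUBIC))
E
```

```text
tote [ 4.98522501e+02 -2.72049602e+02 -4.65144165e-01] [[-0.7, -0.5], [0.6, -0.2], [0.8, -0.0], [-0.9, 0.0], [0.2, -0.1], [0.2, 0.1], [-0.3, 0.3]]
stand [4.92652496e+02 1.94226799e+02 4.25438780e-01] [[2.1, 1.9], [-0.7, -0.1], [-0.9, -2.3], [3.0, -0.4], [0.7, -0.5], [-5.9, -4.2], [-6.6, -1.9], [-0.1, 1.8], [5.8, 3.3], [2.1, 0.4]]
car [474.9 301.5  80.3]
mot [504.1 199.4  69.4]
cov [588.4 122.3  92.4]
bar [548.2 219.4 236. ]
```

View pics/ov.png

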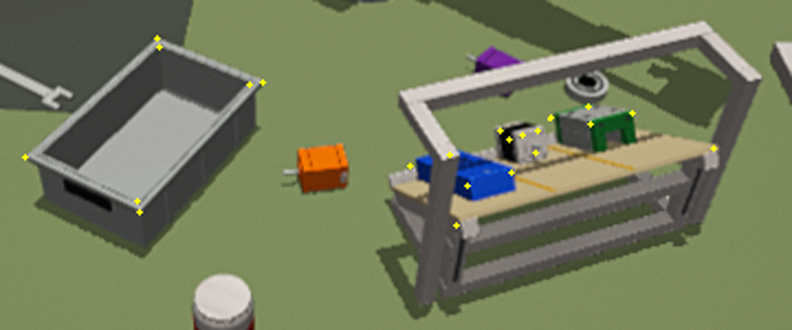

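Run:
```python
from h import *
c=pickle.load(open("pics/side0.pkl","rb"))
uc=lambda p,k,o:(np.array(p)+.5)/k-.5+o
ps=uc([(315,468),(375,515),(507,343),(440,300),(210,232),(140,325),(278,127)],3.6,[190,90])
P=[slope(0,-77,28),slope(0,-133,28),slope(160,-133,28),slope(160,-77,28),slope(98,135,42),slope(0,135,42),slope(200,172.5,0)]
v2,r=fit(c,P,ps,[500,150,0]);print("stand",v2,r.round(1).tolist())
f=frame(v2)
for n,q in dict(car=slope(49,105,21),mot=slope(30,0,21),cov=slope(80,-105,14),bar=[61,0,236]).items(): print(n,f([q])[0].round(1))
B=lambda s0,s1,y0,y1,h:[slope(s,y,n) for s in(s0,s1) for y in(y0,y1) for n in(0,h)]
Q=B(0,98,75,135,42)+B(0,60,-21,21,42)+B(0,160,-133,-77,28)+[slope(200,172.5,0),slope(200,-172.5,0)]+[[50,y,z] for y in(-202,202) for z in(225,247)]
ims=[]
for n,(x,y,w,h) in dict(scene=(350,180,180,150),side=(210,90,150,165)).items():
    s=pickle.load(open(f"pics/{n}0.pkl","rb"));im=cv2.resize(s["color"][y:y+h,x:x+w,::-1],None,fx=500/w*.8,fy=500/w*.8,interpolation=cv2.INTER_CUBIC)
    for p in proj(s,f(Q)): cv2.circle(im,tuple(int(q) for q in (p-[x,y])*400/w),2,(0,255,255),-1)
    ims.append(cv2.copyMakeBorder(im,0,440-im.shape[0],0,0,0))
cv2.imwrite("pics/ov2.png",np.hstack(ims))
```

```text
stand [4.90490948e+02 1.95444838e+02 4.24871250e-01] [[1.2, 1.8], [-1.6, -0.2], [-1.8, -2.4], [2.1, -0.5], [-0.1, -0.6], [-0.9, 1.7], [1.4, 0.3]]
car [472.8 302.7  80.3]
mot [501.9 200.6  69.4]
cov [586.2 123.5  92.4]
bar [546.1 220.6 236. ]
```

View pics/ov2.png

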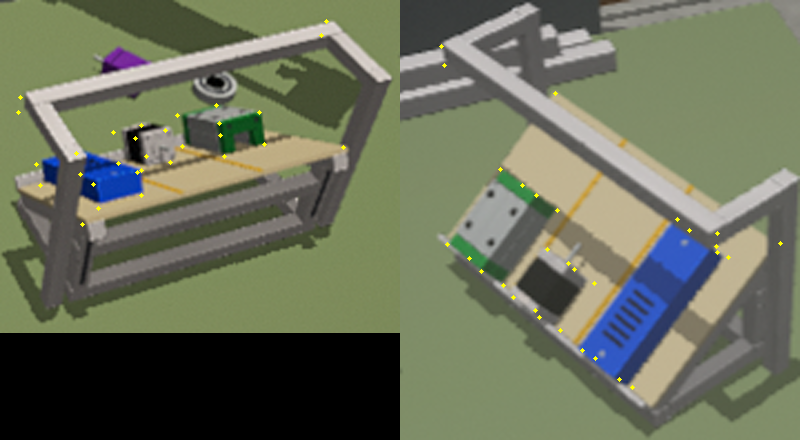

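The overlay shows the tote fit is good. The stand fit is still a few mm off along y, and the black motor on the stand is confirmed. I'll refine with a wrist view square to the panel.

```bash
cat >> h.py <<'E'
def Rst(yaw,pitch=True): # tool square to panel, x=stand y
    M=np.array([[0,C,S],[1,0,0],[0,S,-C]]) if pitch else np.array([[0,1,0],[1,0,0],[0,0,-1.]])
    return R.from_euler('z',yaw)*R.from_matrix(M)
def plan(pos,Rt=None):
    from station import state
    s=state(); Rc=R.from_rotvec(s["tool_rot"])
    if Rt is None: Rt=Rc
    d=np.array(pos)-s["ee_pos"]
    print("t",round(s["time"],2),"pos",s["ee_pos"].round(1),"w",round(s["gripper_width"],1),"F",s["contact_force"].round(1))
    print("off now",Rc.inv().apply(d).round(1),"off after rot",Rt.inv().apply(d).round(1),"rot",(Rc.inv()*Rt).as_rotvec().round(3))
E
python3 - <<'E'
from h import *
v=[492,197,.425]
plan(frame(v)([slope(60,0,220)])[0],Rst(v[2]))
E
```

```text
t 0.15 pos [250.3 517.3 303.2] w 86.0 F [ 0.3 -0.1  0.7]
off now [-242.1  307.8   53.8] off after rot [-391.5  -21.6   50.2] rot [-0.572  0.268 -0.847]
```

```bash
python3 -m pendant '{"offset":[[-24.2,30.8,5.4],[-24.2,30.8,5.4],[-24.2,30.8,5.4],[-24.2,30.8,5.4],[-24.2,30.8,5.4],[-24.2,30.8,5.4],[-24.2,30.8,5.4],[-24.2,30.8,5.4],[-24.2,30.8,5.4],[-24.2,30.8,5.4]],"rot":[[0,0,0],[0,0,0],[0,0,0],[0,0,0],[0,0,0],[0,0,0],[0,0,0],[0,0,0],[0,0,0],[0,0,0]],"claw":[1,1,1,1,1,1,1,1,1,1]}'
python3 -m pendant '{"offset":[[0,0,0],[0,0,0],[0,0,0],[0,0,0],[0,0,0],[0,0,0],[0,0,0],[0,0,0],[0,0,0],[0,0,0]],"rot":[[-0.057,0.027,-0.085],[-0.057,0.027,-0.085],[-0.057,0.027,-0.085],[-0.057,0.027,-0.085],[-0.057,0.027,-0.085],[-0.057,0.027,-0.085],[-0.057,0.027,-0.085],[-0.057,0.027,-0.085],[-0.057,0.027,-0.085],[-0.057,0.027,-0.085]],"claw":[1,1,1,1,1,1,1,1,1,1]}'
python3 - <<'E'
from h import *
from station import *
s=state(); c=capture("wrist"); c["s"]=s; pickle.dump(c,open("pics/w1.pkl","wb"))
v=[492,197,.425]
plan(frame(v)([slope(60,0,220)])[0],Rst(v[2]))
cv2.imwrite("pics/w1.png",cv2.resize(c["color"][:,:,::-1],(800,600),interpolation=cv2.INTER_CUBIC))
E
```

```text
time: 0.98
ee_pos: [422.6, 163.7, 249.7]
tool_rot: [2.662, 1.669, 0.0]
contact_force: [0.7, 0.7, 0.1]
gripper_width: 85.6
time: 1.82
ee_pos: [421.8, 165.7, 249.7]
tool_rot: [1.482, 2.287, 0.719]
contact_force: [-0.6, 0.6, 0.2]
gripper_width: 85.8
t 1.87 pos [421.1 165.7 248.7] w 85.1 F [-0.9 -0.7 -1.8]
off now [-0.7  0.9 -0.5] off after rot [-0.7  0.9 -0.5] rot [-0.003 -0.003  0.004]
```

View pics/w1.png

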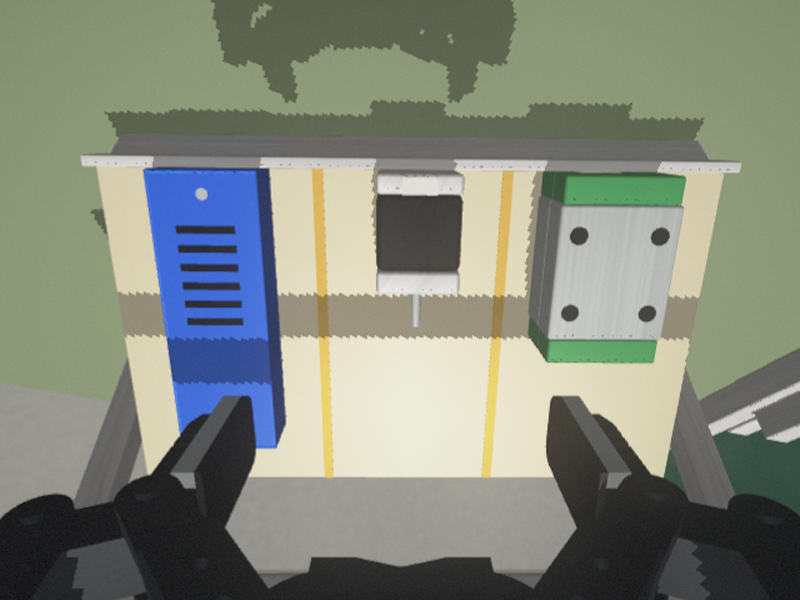

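The wrist view shows the cover, motor and carriage with clear corners.

Run:
```python
from h import *
c=pickle.load(open("pics/w1.pkl","rb")); s=c["s"]
T=np.eye(4);T[:3,:3]=R.from_rotvec(s["tool_rot"]).as_matrix();T[:3,3]=s["ee_pos"]; M=T@c["tool_from_camera"]; c["cam_to_world"]=M
px=(np.array([(145,169),(258,169),(273,447),(178,447),(378,175),(463,176),(459,293),(376,293),(685,178),(655,362),(548,362),(148,476),(666,476)])+.5)/1.25-.5
P=[slope(0,-133,28),slope(0,-77,28),slope(160,-77,28),slope(160,-133,28),slope(0,-21,42),slope(0,21,42),slope(60,21,42),slope(60,-21,42),slope(0,135,42),slope(98,135,42),slope(98,75,42),slope(200,-172.5,0),slope(200,172.5,0)]
v,r=fit(c,P,px,[492,197,.425]);print(v,r.round(1).tolist())
f=frame(v); D=np.array([S,0,-C])
for n,q in dict(car=slope(49,105,21),mot=slope(30,0,21),cov=slope(80,-105,14),bar=[61,0,236]).items(): print(n,f([q])[0].round(1))
```

```text
[4.87738186e+02 2.01998273e+02 3.96720173e-01] [[-0.2, -1.0], [0.7, 0.6], [3.3, 1.3], [2.9, 0.9], [-5.7, -1.2], [-2.7, -0.8], [-4.5, 2.5], [-4.1, 1.7], [10.0, 0.8], [5.4, 3.4], [2.1, 2.5], [-2.4, -0.5], [-5.7, 1.3]]
car [473.1 309.7  80.3]
mot [499.3 206.8  69.4]
cov [581.3 127.4  92.4]
bar [544.  225.6 236. ]
```

Run:
```python
from h import *
c=pickle.load(open("pics/w1.pkl","rb")); s=c["s"]
T=np.eye(4);T[:3,:3]=R.from_rotvec(s["tool_rot"]).as_matrix();T[:3,3]=s["ee_pos"]; c["cam_to_world"]=T@c["tool_from_camera"]
px=(np.array([(145,169),(258,169),(273,447),(178,447),(378,175),(463,176),(459,293),(376,293),(685,178),(655,362),(548,362),(148,476),(666,476),(82,158),(741,166)])+.5)/1.25-.5
# s,y,n relative to part centre line; part parameters: y0, yaw about panel normal
L=[(0,0,-28,28),(0,0,28,28),(0,160,28,28),(0,160,-28,28),(1,0,-21,42),(1,0,21,42),(1,60,21,42),(1,60,-21,42),(2,0,30,42),(2,98,30,42),(2,98,-30,42),(3,200,-172.5,0),(3,200,172.5,0)]
hl=[80,30,49,0]
def pts(v):
    o=[]
    for k,s_,y,n in L:
        y0,a,s0=(v[3+3*k:6+3*k] if k<3 else (0,0,0)); ds=s_-hl[k]
        o.append(slope(hl[k]+s0+ds*np.cos(a)-y*np.sin(a),y0+ds*np.sin(a)+y*np.cos(a),n))
    return frame(v[:3])(o)
pr=[-105,0,0,0,0,0,105,0,0]
g=lambda v:np.r_[(proj(c,pts(v))-px[:13]).ravel(),(np.array(v[3:])-pr)/[10,.05,2]*0.3 if False else ((np.array(v[3:])-pr).reshape(3,3)/[10,.1,2]).ravel()]
r=least_squares(g,[488,202,.4]+pr,x_scale=[1,1,.01]+[1,.01,1]*3);v=r.x
print(v.round(3));print(r.fun[:26].reshape(-1,2).round(1).tolist())
f=frame(v[:3])
for k,n in enumerate(["cov","mot","car"]): print(n,f([slope(hl[k]+v[5+3*k],v[3+3*k],[14,21,21][k])])[0].round(1))
lip=[slope(0,-188,14),slope(0,188,14)]; print(proj(c,f(lip)).round(0),px[13:])
# same against fixed cams
side=pickle.load(open("pics/side0.pkl","rb")); print(proj(side,f([[50,-202.5,225],[50,202.5,225],[50,-202.5,247],[50,202.5,247]])).round(1))
```

```text
[ 4.87398e+02  2.04474e+02  4.01000e-01 -1.08977e+02 -1.30000e-02
 -8.88000e-01  1.90000e-01  2.00000e-03 -7.39000e-01  9.82030e+01
  2.30000e-02 -1.09400e+00]
[[-0.7, -1.6], [0.1, 1.0], [0.5, 1.1], [0.2, -0.0], [-1.5, -1.3], [1.4, -1.3], [-0.2, 1.9], [0.3, 1.4], [1.2, -2.2], [1.2, 1.0], [-2.5, 2.2], [1.9, 0.0], [-2.1, 1.3]]
cov [582.2 126.3  91.8]
mot [498.3 209.3  69. ]
car [474.1 305.5  79.7]
[[ 44. 133.]
 [616. 141.]] [[ 65.5 126.3]
 [592.7 132.7]]
[[325.6 184. ]
 [226.7 112.3]
 [325.5 176.9]
 [225.5 105.3]]
```

Run:
```python
from h import *
v=[487.4,204.5,.40]
plan(frame(v)([slope(48,98.2,78)])[0],Rst(v[2]+0.0))
```

```text
t 1.87 pos [421.1 165.7 248.7] w 85.1 F [-0.9 -0.7 -1.8]
off now [105.9  -9.  142.7] off after rot [108.1 -12.2 140.8] rot [-0.003 -0.018  0.025]
```

```bash
python3 -m pendant '{"offset":[[26.5,-2.2,0],[26.5,-2.2,0],[26.5,-2.2,0],[26.5,-2.2,0],[0,0,25],[0,0,25],[0,0,25],[0,0,15],[0,0,0]],"rot":[[0,0,0],[0,0,0],[0,0,0],[0,0,0],[0,0,0],[0,0,0],[0,0,0],[0,0,0],[0,0,0]],"claw":[1,1,1,1,1,1,1,1,1]}'
python3 - <<'E'
from h import *
from station import *
v=[487.4,204.5,.40]
plan(frame(v)([slope(48,98.2,78)])[0],Rst(v[2]+0.0))
c=capture("wrist");cv2.imwrite("pics/w2.png",c["color"][:,:,::-1])
E
```

```text
time: 2.62
ee_pos: [418.7, 280.8, 168.4]
tool_rot: [1.494, 2.289, 0.712]
contact_force: [-0.3, 0.4, 0.6]
gripper_width: 85.2
t 2.62 pos [418.7 280.8 168.4] w 85.2 F [-0.3  0.4  0.6]
off now [ 0.3 -0.4 50.6] off after rot [ 1.1 -1.  50.6] rot [-0.013 -0.015  0.009]
```

View pics/w2.png

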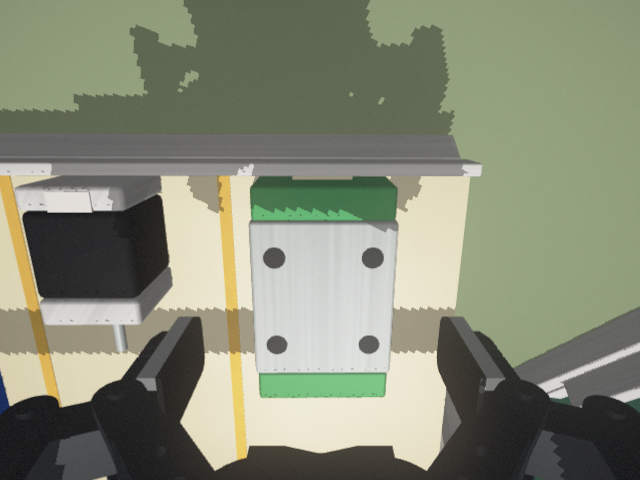

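The wrist view shows the carriage centred at (323,300) between the fingers, with good alignment. Descending and gripping.

```bash
python3 -m pendant '{"offset":[[0,0,15],[0,0,15],[0,0,12],[0,0,8],[0,0,0],[0,0,0],[0,0,0],[0,0,0],[0,0,0],[0,0,0]],"rot":[[-0.01,0,0],[0,0,0],[0,0,0],[0,0,0],[0,0,0],[0,0,0],[0,0,0],[0,0,0],[0,0,0],[0,0,0]],"claw":[1,1,1,1,1,0,0,0,0,0]}'
python3 -m pendant '{"offset":[[0,0,0],[0,0,0],[0,0,0]],"rot":[[0,0,0],[0,0,0],[0,0,0]],"claw":[0,0,0]}'
```

```text
time: 3.5
ee_pos: [444.9, 293.0, 131.8]
tool_rot: [1.484, 2.278, 0.729]
contact_force: [-7.2, 0.4, 7.9]
gripper_width: 59.3
time: 3.75
ee_pos: [444.9, 293.0, 131.8]
tool_rot: [1.484, 2.279, 0.729]
contact_force: [-6.7, -0.3, 7.0]
gripper_width: 59.1
```

```bash
python3 -m pendant '{"offset":[[0,0,-6],[0,0,-12],[0,0,-18],[0,0,-24],[0,0,-24],[0,0,-24],[0,0,-12],[0,0,0]],"rot":[[0,0,0],[0,0,0],[0,0,0],[0,0,0],[0,0,0],[0,0,0],[0,0,0],[0,0,0]],"claw":[0,0,0,0,0,0,0,0]}'
python3 - <<'E'
from h import *
v=[487.4,204.5,.40]
p=frame(v)([[0,0,0]])[0]; q=R.from_euler('z',-v[2]).apply(np.array([444.9,293,131.8])-p); print("n",(q-[0,0,35])@[-S,0,C],"s",(q-[0,0,35])@[C,0,S],q[1])
t=[498.5,-272,-.465]
plan(frame(t)([[-52,0,200]])[0],Rst(t[2],False))
E
```

```text
time: 4.42
ee_pos: [380.4, 263.5, 229.3]
tool_rot: [1.484, 2.28, 0.727]
contact_force: [-0.1, 0.7, -8.7]
gripper_width: 59.4
n 81.97915552251003 s 51.6872822622478 98.06417751737297
t 4.42 pos [380.4 263.5 229.3] w 59.4 F [-0.1  0.7 -8.7]
off now [-497.2 -131.9  -60.4] off after rot [-425.6  293.7   29.3] rot [ 0.57  -0.276  0.853]
```

```bash
python3 -m pendant '{"offset":[[0,0,0],[0,0,0],[0,0,0],[0,0,0],[0,0,0],[0,0,0],[0,0,0],[0,0,0],[0,0,0],[0,0,0]],"rot":[[0.057,-0.0276,0.0853],[0.057,-0.0276,0.0853],[0.057,-0.0276,0.0853],[0.057,-0.0276,0.0853],[0.057,-0.0276,0.0853],[0.057,-0.0276,0.0853],[0.057,-0.0276,0.0853],[0.057,-0.0276,0.0853],[0.057,-0.0276,0.0853],[0.057,-0.0276,0.0853]],"claw":[0,0,0,0,0,0,0,0,0,0]}'
python3 -m pendant '{"offset":[[-15,10,0],[-30,20,0],[-33,23,0],[-33,23,0],[-33,23,0],[-33,23,0],[-33,23,0],[-33,23,0],[-33,23,0],[-33,23,0]],"rot":[[0,0,0],[0,0,0],[0,0,0],[0,0,0],[0,0,0],[0,0,0],[0,0,0],[0,0,0],[0,0,0],[0,0,0]],"claw":[0,0,0,0,0,0,0,0,0,0]}'
python3 - <<'E'
from h import *
t=[498.5,-272,-.465]
plan(frame(t)([[-52+3,0,200]])[0],Rst(t[2],False))
E
```

```text
time: 5.25
ee_pos: [381.5, 263.9, 227.1]
tool_rot: [-2.676, -1.644, 0.006]
contact_force: [0.1, -0.6, -8.8]
gripper_width: 58.9
time: 6.08
ee_pos: [434.4, -109.9, 227.2]
tool_rot: [-2.673, -1.649, -0.0]
contact_force: [0.9, 0.4, -8.6]
gripper_width: 59.2
t 6.08 pos [ 434.4 -109.9  227.2] w 59.2 F [ 0.9  0.4 -8.6]
off now [-116.1   81.    27.2] off after rot [-116.1   80.9   27.2] rot [-0. -0. -0.]
```

```bash
python3 -m pendant '{"offset":[[-31,21.5,0],[-31,21.5,0],[-29,20,0],[-17,12,0],[-8,6,0],[0,0,15],[0,0,25],[0,0,25],[0,0,15],[0,0,0]],"rot":[[0,0,0],[0,0,0],[0,0,0],[0,0,0],[0,0,0],[0,0,0],[0,0,0],[0,0,0],[0,0,0],[0,0,0]],"claw":[0,0,0,0,0,0,0,0,0,0]}'
python3 - <<'E'
from h import *
from station import *
t=[498.5,-272,-.465]
plan(frame(t)([[-52+3,0,87]])[0],Rst(t[2],False))
c=capture("side");cv2.imwrite("pics/s2.png",cv2.resize(c["color"][230:420,220:440,::-1],None,fx=3,fy=3,interpolation=cv2.INTER_CUBIC))
E
```

```text
time: 6.92
ee_pos: [453.0, -245.2, 143.4]
tool_rot: [-2.665, -1.646, 0.003]
contact_force: [-1.6, 0.8, -8.7]
gripper_width: 59.2
t 6.92 pos [ 453.  -245.2  143.4] w 59.2 F [-1.6  0.8 -8.7]
off now [-3.8  4.2 56.4] off after rot [-3.6  3.7 56.4] rot [-0.009 -0.003  0.001]
```

View pics/s2.png

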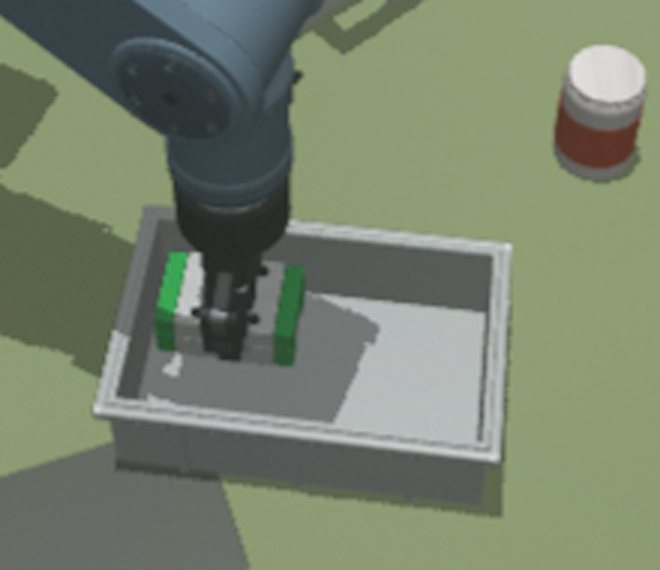

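The carriage hangs level over the tote's −x half, clear of the walls. Lowering it.

```bash
python3 -m pendant '{"offset":[[-3,4,10],[0,0,14],[0,0,13],[0,0,6],[0,0,3],[0,0,0]],"rot":[[-0.006,0,0],[0,0,0],[0,0,0],[0,0,0],[0,0,0],[0,0,0]],"claw":[0,0,0,0,0,0]}'
python3 -m pendant '{"offset":[[0,0,2],[0,0,2],[0,0,2],[0,0,0]],"rot":[[0,0,0],[0,0,0],[0,0,0],[0,0,0]],"claw":[0,0,0,0]}'
```

```text
time: 7.47
ee_pos: [458.5, -252.8, 102.5]
tool_rot: [2.668, 1.648, 0.006]
contact_force: [-0.1, 0.2, -7.8]
gripper_width: 59.5
time: 7.8
ee_pos: [458.4, -252.7, 96.5]
tool_rot: [2.668, 1.648, 0.006]
contact_force: [-0.4, 0.1, -8.4]
gripper_width: 59.1
```

```bash
python3 -m pendant '{"offset":[[0,0,3],[0,0,2],[0,0,2],[0,0,1],[0,0,0]],"rot":[[0,0,0],[0,0,0],[0,0,0],[0,0,0],[0,0,0]],"claw":[0,0,0,0,0]}'
python3 - <<'E'
from h import *
t=[498.5,-272,-.465]
plan(frame(t)([[-52+3,0,87]])[0],Rst(t[2],False))
E
```

```text
time: 8.22
ee_pos: [458.2, -252.5, 88.1]
tool_rot: [2.669, 1.648, 0.006]
contact_force: [0.2, 0.8, -8.0]
gripper_width: 59.2
t 8.22 pos [ 458.2 -252.5   88.1] w 59.2 F [ 0.2  0.8 -8. ]
off now [ 0.7 -4.2  1.1] off after rot [ 0.7 -4.2  1.1] rot [ 0.006 -0.001  0.001]
```

```bash
python3 -m pendant '{"offset":[[0,-4,0],[0,0,1],[0,0,1],[0,0,0]],"rot":[[0,0,0],[0,0,0],[0,0,0],[0,0,0]],"claw":[0,0,0,0]}'
python3 -m pendant '{"offset":[[0,0,1],[0,0,0]],"rot":[[0,0,0],[0,0,0]],"claw":[0,0]}'
```

```text
time: 8.55
ee_pos: [454.7, -250.8, 86.3]
tool_rot: [2.668, 1.648, 0.006]
contact_force: [0.0, -0.2, -8.8]
gripper_width: 59.0
time: 8.72
ee_pos: [454.9, -251.0, 85.5]
tool_rot: [2.668, 1.648, 0.006]
contact_force: [-0.2, -0.4, -9.1]
gripper_width: 59.2
```

```bash
for i in 1 2; do python3 -m pendant '{"offset":[[0,0,1],[0,0,0.5],[0,0,0]],"rot":[[0,0,0],[0,0,0],[0,0,0]],"claw":[0,0,0]}' | grep -E "ee_pos|contact"; done
```

```text
ee_pos: [455.1, -251.1, 85.2]
contact_force: [-4.7, 2.0, 5.4]
ee_pos: [455.1, -251.1, 85.1]
contact_force: [-11.4, 5.4, 21.4]
```

```bash
python3 -m pendant '{"offset":[[0,0,-1],[0,0,0],[0,0,0],[0,0,0],[0,0,0],[0,0,-5],[0,0,-15],[0,0,-25],[0,0,-35],[0,0,-35]],"rot":[[0,0,0],[0,0,0],[0,0,0],[0,0,0],[0,0,0],[0,0,0],[0,0,0],[0,0,0],[0,0,0],[0,0,0]],"claw":[0,1,1,1,1,1,1,1,1,1]}'
python3 - <<'E'
from h import *
v=[487.4,204.5,.40]
plan(frame(v)([slope(32,0.2,198)])[0],Rst(v[2],True))
E
```

```text
time: 10.05
ee_pos: [453.5, -250.1, 199.2]
tool_rot: [2.67, 1.649, 0.005]
contact_force: [0.3, -0.9, 0.4]
gripper_width: 85.5
t 10.05 pos [ 453.5 -250.1  199.2] w 85.5 F [ 0.3 -0.9  0.4]
off now [ 355.4 -230.   -17. ] off after rot [405.7 108.4  55.9] rot [-0.567  0.265 -0.836]
```

```bash
python3 -m pendant '{"offset":[[32,-21,-1.5],[32,-21,-1.5],[32,-21,-1.5],[32,-21,-1.5],[32,-21,-1.5],[32,-21,-1.5],[32,-21,-1.5],[32,-21,-1.5],[32,-21,-1.5],[32,-21,-1.5]],"rot":[[0,0,0],[0,0,0],[0,0,0],[0,0,0],[0,0,0],[0,0,0],[0,0,0],[0,0,0],[0,0,0],[0,0,0]],"claw":[1,1,1,1,1,1,1,1,1,1]}'
python3 -m pendant '{"offset":[[16,-10,-1],[16,-10,-1],[0,0,0],[0,0,0],[0,0,0],[0,0,0],[0,0,0],[0,0,0],[0,0,0],[0,0,0]],"rot":[[-0.057,0.0265,-0.084],[-0.057,0.0265,-0.084],[-0.057,0.0265,-0.084],[-0.057,0.0265,-0.084],[-0.057,0.0265,-0.084],[-0.057,0.0265,-0.084],[-0.057,0.0265,-0.084],[-0.057,0.0265,-0.084],[-0.057,0.0265,-0.084],[-0.057,0.0265,-0.084]],"claw":[1,1,1,1,1,1,1,1,1,1]}'
python3 - <<'E'
from h import *
v=[487.4,204.5,.40]
plan(frame(v)([slope(32,0.2,130)])[0],Rst(v[2],True))
E
```

```text
time: 10.88
ee_pos: [409.0, 131.4, 212.9]
tool_rot: [2.668, 1.647, 0.008]
contact_force: [1.4, -1.0, 0.1]
gripper_width: 85.3
time: 11.72
ee_pos: [404.0, 167.3, 214.1]
tool_rot: [1.521, 2.258, 0.702]
contact_force: [-0.4, 0.5, -0.2]
gripper_width: 85.1
t 11.72 pos [404.  167.3 214.1] w 85.1 F [-0.4  0.5 -0.2]
off now [ 2.4  4.7 69. ] off after rot [ 2.   4.1 69.1] rot [-0.01   0.006 -0.013]
```

```bash
python3 -m pendant '{"offset":[[1,2,20],[1,2,25],[0,0,24],[0,0,0]],"rot":[[-0.01,0,-0.013],[0,0,0],[0,0,0],[0,0,0]],"claw":[1,1,1,1]}'
python3 - <<'E'
from h import *
from station import *
v=[487.4,204.5,.40]
plan(frame(v)([slope(31,0.2,80)])[0],Rst(v[2],True))
c=capture("wrist");cv2.imwrite("pics/w3.png",c["color"][:,:,::-1])
E
```

```text
time: 12.05
ee_pos: [442.2, 185.2, 155.3]
tool_rot: [1.513, 2.263, 0.701]
contact_force: [-0.9, -0.4, -0.2]
gripper_width: 85.6
t 12.05 pos [442.2 185.2 155.3] w 85.6 F [-0.9 -0.4 -0.2]
off now [ 0.6  2.7 46.7] off after rot [ 0.4  2.2 46.7] rot [-0.01   0.005 -0.006]
```

View pics/w3.png

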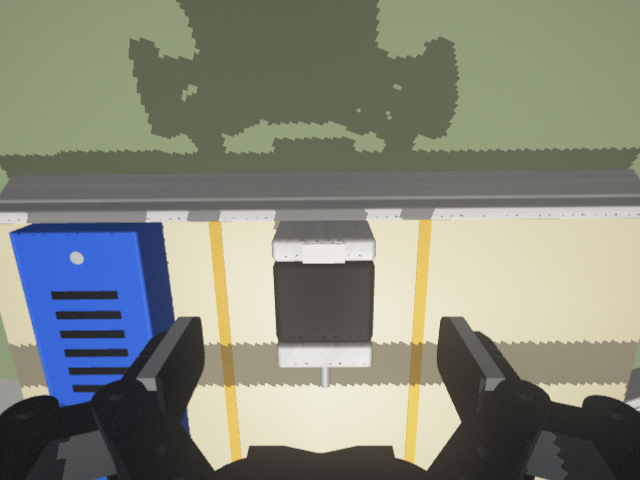

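The motor is centred at (324,300). Gripping it.

```bash
python3 -m pendant '{"offset":[[0,2,14],[0,0,14],[0,0,10],[0,0,5],[0,0,0],[0,0,0],[0,0,0],[0,0,0],[0,0,0],[0,0,0]],"rot":[[-0.01,0,0],[0,0,0],[0,0,0],[0,0,0],[0,0,0],[0,0,0],[0,0,0],[0,0,0],[0,0,0],[0,0,0]],"claw":[1,1,1,1,1,0,0,0,0,0]}'
python3 -m pendant '{"offset":[[0,0,0],[0,0,0],[0,0,0],[0,0,0]],"rot":[[0,0,0],[0,0,0],[0,0,0],[0,0,0]],"claw":[0,0,0,0]}'
python3 - <<'E'
from h import *
from station import state
v=[487.4,204.5,.40]
q=R.from_euler('z',-v[2]).apply(state()["ee_pos"]-[v[0],v[1],0]); print("n",(q-[0,0,35])@[-S,0,C],"s",(q-[0,0,35])@[C,0,S],q[1])
E
```

```text
time: 12.93
ee_pos: [467.0, 195.6, 126.2]
tool_rot: [1.502, 2.251, 0.718]
contact_force: [-10.2, -2.6, 13.5]
gripper_width: 41.1
time: 13.27
ee_pos: [467.0, 195.6, 126.2]
tool_rot: [1.502, 2.251, 0.718]
contact_force: [-10.3, -3.9, 13.9]
gripper_width: 41.1
n 87.49136376450474 s 34.11669782774356 -0.2618813835966047
```

```bash
python3 -m pendant '{"offset":[[0,0,-6],[0,0,-12],[0,0,-18],[0,0,-24],[0,0,-24],[0,0,-24],[0,0,-6],[0,0,0]],"rot":[[0,0,0],[0,0,0],[0,0,0],[0,0,0],[0,0,0],[0,0,0],[0,0,0],[0,0,0]],"claw":[0,0,0,0,0,0,0,0]}'
python3 -m pendant '{"offset":[[0,0,0],[0,0,0],[0,0,0],[0,0,0],[0,0,0],[0,0,0],[0,0,0],[0,0,0],[0,0,0],[0,0,0]],"rot":[[0.057,-0.0276,0.085],[0.057,-0.0276,0.085],[0.057,-0.0276,0.085],[0.057,-0.0276,0.085],[0.057,-0.0276,0.085],[0.057,-0.0276,0.085],[0.057,-0.0276,0.085],[0.057,-0.0276,0.085],[0.057,-0.0276,0.085],[0.057,-0.0276,0.085]],"claw":[0,0,0,0,0,0,0,0,0,0]}'
python3 - <<'E'
from h import *
t=[498.5,-272,-.465]
plan(frame(t)([[38+3,0,200]])[0],Rst(t[2],False))
E
```

```text
time: 13.93
ee_pos: [405.8, 170.0, 219.3]
tool_rot: [1.501, 2.249, 0.718]
contact_force: [0.4, 0.8, -5.0]
gripper_width: 40.8
time: 14.77
ee_pos: [405.9, 171.1, 216.1]
tool_rot: [2.659, 1.644, 0.023]
contact_force: [0.8, 0.4, -4.7]
gripper_width: 40.8
t 14.77 pos [405.9 171.1 216.1] w 40.8 F [ 0.8  0.4 -4.7]
off now [-355.2  321.4   21.2] off after rot [-354.5  322.5   16.1] rot [ 0.021 -0.004  0.002]
```

```bash
python3 -m pendant '{"offset":[[-15,13,0],[-27,25,0],[-27,25,0],[-27,25,0],[-27,25,0],[-27,25,0],[-27,25,0],[-27,25,0],[-27,25,0],[-27,25,0]],"rot":[[0.01,0,0],[0.01,0,0],[0,0,0],[0,0,0],[0,0,0],[0,0,0],[0,0,0],[0,0,0],[0,0,0],[0,0,0]],"claw":[0,0,0,0,0,0,0,0,0,0]}'
python3 -m pendant '{"offset":[[-27,25,0],[-27,24,0],[-20,18,0],[-12,12,0],[-8,8,10],[0,0,20],[0,0,15],[0,0,0],[0,0,0]],"rot":[[0,0,0],[0,0,0],[0,0,0],[0,0,0],[0,0,0],[0,0,0],[0,0,0],[0,0,0],[0,0,0]],"claw":[0,0,0,0,0,0,0,0,0]}'
python3 - <<'E'
from h import *
t=[498.5,-272,-.465]
plan(frame(t)([[43,0,91]])[0],Rst(t[2],False))
E
```

```text
time: 15.6
ee_pos: [505.1, -167.9, 215.8]
tool_rot: [-2.668, -1.656, -0.013]
contact_force: [0.7, -0.4, -4.2]
gripper_width: 41.1
time: 16.35
ee_pos: [540.5, -288.2, 169.8]
tool_rot: [-2.666, -1.655, -0.011]
contact_force: [0.1, 0.3, -4.8]
gripper_width: 41.2
t 16.35 pos [ 540.5 -288.2  169.8] w 41.2 F [ 0.1  0.3 -4.8]
off now [-5.  -1.9 78.8] off after rot [-4.4 -1.8 78.8] rot [ 0.001 -0.008  0.005]
```

```bash
python3 -m pendant '{"offset":[[-2,-1,15],[-2,-1,20],[0,0,18],[0,0,10],[0,0,5],[0,0,0],[0,0,0]],"rot":[[0,-0.004,0.005],[0,-0.004,0],[0,0,0],[0,0,0],[0,0,0],[0,0,0],[0,0,0]],"claw":[0,0,0,0,0,0,0]}'
python3 - <<'E'
from h import *
t=[498.5,-272,-.465]
plan(frame(t)([[43,0,91]])[0],Rst(t[2],False))
from station import *
c=capture("side");cv2.imwrite("pics/s3.png",cv2.resize(c["color"][230:420,220:440,::-1],None,fx=3,fy=3,interpolation=cv2.INTER_CUBIC))
E
```

```text
time: 16.93
ee_pos: [538.7, -292.2, 106.0]
tool_rot: [2.668, 1.646, 0.003]
contact_force: [0.1, -0.8, -4.4]
gripper_width: 41.3
t 16.93 pos [ 538.7 -292.2  106. ] w 41.3 F [ 0.1 -0.8 -4.4]
off now [ 0.  -2.1 14.9] off after rot [ 0.  -1.9 15. ] rot [0.007 0.002 0.   ]
```

View pics/s3.png

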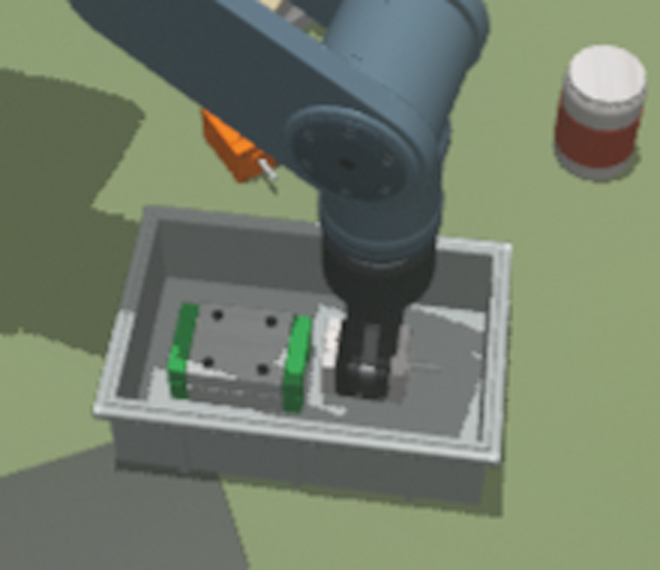

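The carriage sits flat. The motor is clear of it and level just above the floor.

```bash
python3 -m pendant '{"offset":[[0,0,4],[0,0,4],[0,0,2],[0,0,1],[0,0,1],[0,0,0]],"rot":[[0.005,0,0],[0,0,0],[0,0,0],[0,0,0],[0,0,0],[0,0,0]],"claw":[0,0,0,0,0,0]}'| grep -E "ee_pos|contact"; for i in 1 2; do python3 -m pendant '{"offset":[[0,0,1],[0,0,0.5],[0,0,0]],"rot":[[0,0,0],[0,0,0],[0,0,0]],"claw":[0,0,0]}' | grep -E "ee_pos|contact"; done
```

```text
ee_pos: [537.9, -291.8, 92.9]
contact_force: [-0.1, -0.2, -4.7]
ee_pos: [538.0, -291.9, 91.7]
contact_force: [0.8, -0.0, -4.4]
ee_pos: [538.2, -292.0, 91.1]
contact_force: [-2.0, 2.5, 4.6]
```

```bash
python3 -m pendant '{"offset":[[0,0,0],[0,0,0],[0,0,0],[0,0,0],[0,0,0],[0,0,-6],[0,0,-15],[0,0,-25],[0,0,-35],[0,0,-35]],"rot":[[0,0,0],[0,0,0],[0,0,0],[0,0,0],[0,0,0],[0,0,0],[0,0,0],[0,0,0],[0,0,0],[0,0,0]],"claw":[0.95,0.95,0.95,0.95,0.95,1,1,1,1,1]}'
python3 - <<'E'
from h import *
v=[487.4,204.5,.40]
plan(frame(v)([slope(79,-109,198)])[0],Rst(v[2],True))
E
```

```text
time: 18.82
ee_pos: [537.5, -291.2, 206.9]
tool_rot: [-2.673, -1.649, 0.003]
contact_force: [0.5, -0.4, -0.9]
gripper_width: 85.0
t 18.82 pos [ 537.5 -291.2  206.9] w 85.0 F [ 0.5 -0.4 -0.9]
off now [ 312.6 -215.9  -35.7] off after rot [367.1 100.7  27. ] rot [-0.574  0.264 -0.837]
```

```bash
python3 -m pendant '{"offset":[[31,-21.5,-3.5],[31,-21.5,-3.5],[31,-21.5,-3.5],[31,-21.5,-3.5],[31,-21.5,-3.5],[31,-21.5,-3.5],[31,-21.5,-3.5],[31,-21.5,-3.5],[31,-21.5,-3.5],[31,-21.5,-3.5]],"rot":[[0,0,0],[0,0,0],[0,0,0],[0,0,0],[0,0,0],[0,0,0],[0,0,0],[0,0,0],[0,0,0],[0,0,0]],"claw":[1,1,1,1,1,1,1,1,1,1]}'
python3 -m pendant '{"offset":[[0,0,0],[0,0,0],[0,0,0],[0,0,0],[0,0,0],[0,0,0],[0,0,0],[0,0,0],[0,0,0],[0,0,0]],"rot":[[-0.057,0.0265,-0.084],[-0.057,0.0265,-0.084],[-0.057,0.0265,-0.084],[-0.057,0.0265,-0.084],[-0.057,0.0265,-0.084],[-0.057,0.0265,-0.084],[-0.057,0.0265,-0.084],[-0.057,0.0265,-0.084],[-0.057,0.0265,-0.084],[-0.057,0.0265,-0.084]],"claw":[1,1,1,1,1,1,1,1,1,1]}'
python3 - <<'E'
from h import *
v=[487.4,204.5,.40]
plan(frame(v)([slope(80,-109,130)])[0],Rst(v[2],True))
E
```

```text
time: 19.65
ee_pos: [484.4, 83.6, 241.4]
tool_rot: [2.672, 1.648, -0.0]
contact_force: [1.2, 0.6, -1.3]
gripper_width: 85.5
time: 20.48
ee_pos: [484.8, 82.2, 241.1]
tool_rot: [1.515, 2.263, 0.704]
contact_force: [-0.4, 0.7, -0.6]
gripper_width: 85.2
t 20.48 pos [484.8  82.2 241.1] w 85.2 F [-0.4  0.7 -0.6]
off now [ 2.8  3.4 67.5] off after rot [ 2.6  2.8 67.5] rot [-0.01   0.003 -0.008]
```

```bash
python3 -m pendant '{"offset":[[1.5,1.5,20],[1,1.5,25],[0,0,22],[0,0,0],[0,0,0]],"rot":[[-0.01,0,-0.008],[0,0,0],[0,0,0],[0,0,0],[0,0,0]],"claw":[1,1,1,1,1]}'
python3 - <<'E'
from h import *
from station import *
v=[487.4,204.5,.40]
plan(frame(v)([slope(80,-109,77)])[0],Rst(v[2],True))
c=capture("wrist");cv2.imwrite("pics/w4.png",c["color"][:,:,::-1])
E
```

```text
time: 20.9
ee_pos: [520.8, 100.3, 186.2]
tool_rot: [1.509, 2.264, 0.709]
contact_force: [-1.0, 0.1, -0.6]
gripper_width: 85.6
t 20.9 pos [520.8 100.3 186.2] w 85.6 F [-1.   0.1 -0.6]
off now [-0.   1.6 52.4] off after rot [-0.1  1.3 52.4] rot [-0.006  0.001 -0.005]
```

View pics/w4.png

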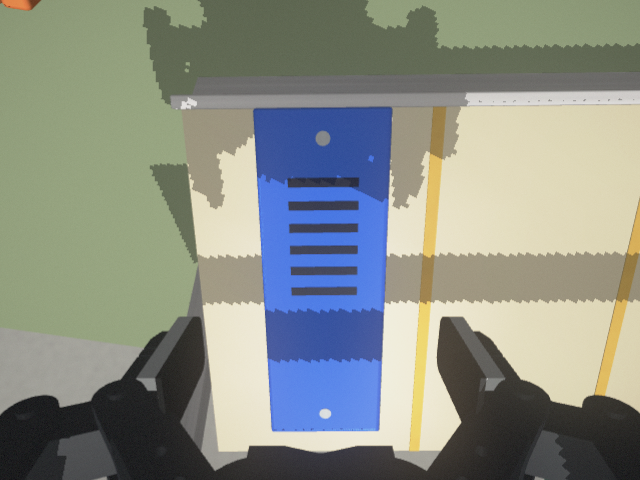

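The cover is centred at (323,270) and straight. Descending and gripping.

```bash
python3 -m pendant '{"offset":[[0,1.5,15],[0,0,15],[0,0,13],[0,0,8],[0,0,0],[0,0,0],[0,0,0],[0,0,0],[0,0,0],[0,0,0]],"rot":[[-0.006,0,-0.005],[0,0,0],[0,0,0],[0,0,0],[0,0,0],[0,0,0],[0,0,0],[0,0,0],[0,0,0],[0,0,0]],"claw":[1,1,1,1,1,0,0,0,0,0]}'
python3 -m pendant '{"offset":[[0,0,0],[0,0,0],[0,0,0]],"rot":[[0,0,0],[0,0,0],[0,0,0]],"claw":[0,0,0]}'
python3 - <<'E'
from h import *
from station import state
v=[487.4,204.5,.40]
q=R.from_euler('z',-v[2]).apply(state()["ee_pos"]-[v[0],v[1],0]); print("n",(q-[0,0,35])@[-S,0,C],"s",(q-[0,0,35])@[C,0,S],q[1])
E
```

```text
time: 21.78
ee_pos: [549.5, 111.6, 147.4]
tool_rot: [1.498, 2.259, 0.715]
contact_force: [-7.7, -2.5, 8.8]
gripper_width: 55.0
time: 22.03
ee_pos: [549.5, 111.6, 147.4]
tool_rot: [1.498, 2.259, 0.715]
contact_force: [-8.2, -3.1, 8.9]
gripper_width: 54.7
n 79.99356771906497 s 81.64173622828426 -109.73681386866207
```

```bash
python3 -m pendant '{"offset":[[0,0,-4],[0,0,-8],[0,0,-10],[0,0,-10],[0,-16,-11],[0,-25,-17],[0,-25,-17],[0,-25,-17],[0,-12,-8],[0,0,0]],"rot":[[0,0,0],[0,0,0],[0,0,0],[0,0,0],[0,0,0],[0,0,0],[0,0,0],[0,0,0],[0,0,0],[0,0,0]],"claw":[0,0,0,0,0,0,0,0,0,0]}'
python3 - <<'E'
from h import *
from station import state
v=[487.4,204.5,.40]
q=R.from_euler('z',-v[2]).apply(state()["ee_pos"]-[v[0],v[1],0]); print("stand frame",q)
t=[498.5,-272,-.465]
plan(frame(t)([[-12,0,230]])[0],Rst(t[2],False))
E
```

```text
time: 22.87
ee_pos: [414.9, 56.1, 169.4]
tool_rot: [1.501, 2.26, 0.712]
contact_force: [0.7, 0.1, -0.1]
gripper_width: 54.9
stand frame [-124.55584139 -108.48131221  169.44064038]
t 22.87 pos [414.9  56.1 169.4] w 54.9 F [ 0.7  0.1 -0.1]
off now [-325.9  -12.9  -82.2] off after rot [-255.8  209.8  -60.6] rot [ 0.574 -0.262  0.835]
```

```bash
python3 -m pendant '{"offset":[[0,5,-7],[0,10,-14],[0,10,-14],[0,9,-14],[0,0,0]],"rot":[[0,0,0],[0,0,0],[0,0,0],[0,0,0],[0,0,0]],"claw":[0,0,0,0,0]}'
python3 -m pendant '{"offset":[[0,0,0],[0,0,0],[0,0,0],[0,0,0],[0,0,0],[0,0,0],[0,0,0],[0,0,0],[0,0,0],[0,0,0]],"rot":[[0.0574,-0.0264,0.084],[0.0574,-0.0264,0.084],[0.0574,-0.0264,0.084],[0.0574,-0.0264,0.084],[0.0574,-0.0264,0.084],[0.0574,-0.0264,0.084],[0.0574,-0.0264,0.084],[0.0574,-0.0264,0.084],[0.0574,-0.0264,0.084],[0.0574,-0.0264,0.084]],"claw":[0,0,0,0,0,0,0,0,0,0]}'
python3 - <<'E'
from h import *
t=[498.5,-272,-.465]
plan(frame(t)([[-11,0,200]])[0],Rst(t[2],False))
E
```

```text
time: 23.28
ee_pos: [419.1, 55.5, 233.7]
tool_rot: [1.494, 2.255, 0.714]
contact_force: [0.6, -0.8, -0.3]
gripper_width: 54.5
time: 24.12
ee_pos: [417.1, 56.8, 229.0]
tool_rot: [2.66, 1.662, 0.013]
contact_force: [-0.5, -0.1, -1.3]
gripper_width: 55.1
t 24.12 pos [417.1  56.8 229. ] w 55.1 F [-0.5 -0.1 -1.3]
off now [-259.9  206.    29.7] off after rot [-257.4  209.1   29. ] rot [ 0.009 -0.004  0.011]
```

```bash
python3 -m pendant '{"offset":[[-13,10,0],[-27,22,0],[-30,24,0],[-30,24,0],[-30,24,0],[-30,24,0],[-30,24,0],[-30,24,0],[-25,20,0],[-12,10,0]],"rot":[[0.009,-0.004,0.011],[0,0,0],[0,0,0],[0,0,0],[0,0,0],[0,0,0],[0,0,0],[0,0,0],[0,0,0],[0,0,0]],"claw":[0,0,0,0,0,0,0,0,0,0]}'
python3 -m pendant '{"offset":[[0,0,10],[0,0,20],[0,0,20],[0,0,10],[0,0,0],[0,0,0]],"rot":[[0,0,0],[0,0,0],[0,0,0],[0,0,0],[0,0,0],[0,0,0]],"claw":[0,0,0,0,0,0]}'
python3 - <<'E'
from h import *
t=[498.5,-272,-.465]
plan(frame(t)([[-11,0,125.4]])[0],Rst(t[2],False))
from station import *
c=capture("side");cv2.imwrite("pics/s4.png",cv2.resize(c["color"][230:420,220:440,::-1],None,fx=3,fy=3,interpolation=cv2.INTER_CUBIC))
E
```

```text
time: 24.95
ee_pos: [487.8, -269.3, 228.9]
tool_rot: [2.67, 1.65, 0.005]
contact_force: [0.3, 1.0, -0.6]
gripper_width: 54.7
time: 25.45
ee_pos: [487.3, -264.5, 168.9]
tool_rot: [-2.669, -1.655, -0.004]
contact_force: [-0.4, -0.1, -0.9]
gripper_width: 54.7
t 25.45 pos [ 487.3 -264.5  168.9] w 54.7 F [-0.4 -0.1 -0.9]
off now [-1.8  2.4 43.5] off after rot [-1.7  2.4 43.5] rot [ 0.001 -0.003  0.004]
```

```bash
python3 -m pendant '{"offset":[[-1,1,8],[-1,1,12],[0,0,10],[0,0,5],[0,0,2],[0,0,0],[0,0,0]],"rot":[[0,0,0],[0,0,0],[0,0,0],[0,0,0],[0,0,0],[0,0,0],[0,0,0]],"claw":[0,0,0,0,0,0,0]}'| grep -E "ee_pos|contact"; for i in 1 2 ; do python3 -m pendant '{"offset":[[0,0,1],[0,0,1],[0,0,0]],"rot":[[0,0,0],[0,0,0],[0,0,0]],"claw":[0,0,0]}' | grep -E "ee_pos|contact"; done
```

```text
ee_pos: [488.6, -268.2, 132.7]
contact_force: [-0.2, 0.0, -1.3]
ee_pos: [488.7, -268.2, 131.0]
contact_force: [0.7, 0.5, -0.3]
ee_pos: [488.5, -268.1, 128.6]
contact_force: [-0.2, -1.2, -0.8]
```

```bash
for i in 1 2 3; do python3 -m pendant '{"offset":[[0,0,1],[0,0,0.5],[0,0,0]],"rot":[[0,0,0],[0,0,0],[0,0,0]],"claw":[0,0,0]}' | grep -E "ee_pos|contact|tool_rot"; done
```

```text
ee_pos: [488.5, -268.1, 127.1]
tool_rot: [2.67, 1.654, 0.004]
contact_force: [-0.2, 0.0, -1.3]
ee_pos: [488.6, -268.2, 126.0]
tool_rot: [2.67, 1.654, 0.004]
contact_force: [-0.4, 1.4, 2.0]
ee_pos: [488.7, -268.2, 125.9]
tool_rot: [2.669, 1.654, 0.004]
contact_force: [-5.4, 5.0, 14.9]
```

```bash
python3 -m pendant '{"offset":[[0,0,-0.7],[0,0,0],[0,0,0],[0,0,0],[0,0,0],[0,0,0],[0,0,-5],[0,0,-12],[0,0,-20],[0,0,-25]],"rot":[[0,0,0],[0,0,0],[0,0,0],[0,0,0],[0,0,0],[0,0,0],[0,0,0],[0,0,0],[0,0,0],[0,0,0]],"claw":[0,1,1,1,1,1,1,1,1,1]}'
python3 -m pendant '{"offset":[[0,-20,-30],[0,-30,-20],[0,-30,-20],[0,-30,-20],[0,0,0],[0,0,0]],"rot":[[0,0,0],[0,0,0],[0,0,0],[0,0,0],[0,0,0],[0,0,0]],"claw":[1,1,1,1,1,1]}'
python3 - <<'E'
from h import *
from station import *
s=state();W=capture("wrist");T=np.eye(4);T[:3,:3]=R.from_rotvec(s["tool_rot"]).as_matrix();T[:3,3]=s["ee_pos"];W["cam_to_world"]=T@W["tool_from_camera"]
t=[498.5,-272,-.465];f=frame(t)
a=f([(x,y,75) for x in(-92,68) for y in(-28,28)]); car=f([[-52,0,47]]); mot=f([[38,0,47]])
for n,c in(("side",capture("side")),("scene",capture("scene")),("wrist",W)):
    im=c["color"].astype(int); m=((im[:,:,2]>im[:,:,0]*1.8+15)&(im[:,:,2]>im[:,:,1]*1.35)).astype(np.uint8)
    p=proj(c,a); x0,y0=np.maximum(p.min(0)-25,0).astype(int); x1,y1=np.maximum(p.max(0)+25,0).astype(int)
    mm=np.zeros_like(m);mm[y0:y1,x0:x1]=m[y0:y1,x0:x1]
    k,_,st,ce=cv2.connectedComponentsWithStats(mm); 
    if k<2: print(n,"none",p.round());continue
    i=1+st[1:,4].argmax(); r=cv2.minAreaRect(np.argwhere(_==i)[:,::-1].astype(np.float32))
    print(n,"blue",st[i],ce[i].round(1),"box",cv2.boxPoints(r).round(1).tolist(),"pred top corners",p.round(1).tolist())
E
```

```text
time: 28.17
ee_pos: [487.7, -267.6, 187.2]
tool_rot: [-2.67, -1.653, -0.003]
contact_force: [0.6, -0.2, 0.3]
gripper_width: 85.1
time: 28.67
ee_pos: [389.7, -219.4, 279.4]
tool_rot: [2.665, 1.65, 0.007]
contact_force: [0.2, -0.4, -0.7]
gripper_width: 85.2
side blue [ 279  325   77   36 2042] [318.  342.6] box [[277.8999938964844, 352.70001220703125], [281.29998779296875, 323.6000061035156], [356.20001220703125, 332.3999938964844], [352.79998779296875, 361.5]] pred top corners [[278.4, 346.2], [283.3, 323.9], [353.9, 354.8], [356.2, 332.0]]
scene blue [ 226  214   49   45 1079] [249.8 236. ] box [[223.0, 247.0], [261.5, 208.5], [277.5, 224.5], [239.0, 263.0]] pred top corners [[258.4, 214.1], [273.9, 220.5], [225.0, 246.1], [241.2, 253.4]]
wrist blue [  284   250    77   188 12204] [321.3 342.6] box [[284.0, 437.0], [284.0, 250.0], [360.0, 250.0], [360.0, 437.0]] pred top corners [[283.7, 261.6], [361.0, 261.6], [288.8, 437.4], [354.8, 437.4]]
```

The cover's outline in all three cameras matches a level cover at z = 75 mm to about 2–3 px. Handing in.

```bash
python3 -c "
from station import *
hand_in(); print(state()['time'])"
```

```text
the job is handed in; nothing more can be done
the job is handed in; nothing more can be done
```

The job is handed in. The carriage, then the motor, are set down end to end on the tote floor. The blue cover lies on top across both. The run was at about 29 s of the 70 s allowed.

**Last checks**
- **Carriage and motor:** floor contact came at the heights the grasps predicted, to about 2 mm. A side picture showed the carriage flat in the tote. It also showed the motor level just before it was set down.
- **Cover:** contact was felt at TCP height 126 mm, against 125.4 mm expected. After letting go, its top corners in the fixed side and scene cameras agreed to about 2–5 px with a level cover at its resting height, below the rim. The wrist camera differed by up to 12 px at the near end, which I put down to the cover's end face being visible there.

**Failed or disagreed**
- The first stand fit from the fixed cameras was several mm off. I replaced it with a fit from the wrist view.
- The last picture I tried to view, the held cover above the tote, was refused at the 12-picture limit. I checked the cover's final position by image code instead of by eye.
- I did not measure the contact between cover and parts directly, or check again at the end that the wrench, grease can and bearing had not moved. The planned path kept clear of all three.

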